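Count along the hall rack and slide the glasses case into the third gap

TASK

Find the third gap of the divider rack by touch: starting from its left-hand end as you face its open side, run a fingertip along the row of uprights, touching the first, then the second, then the third, so that the third gap is the one just beyond the third upright. Then push the glasses case along the cabinet top, lengthwise, into that gap until it is fully home against the rack's back rail. Do not pick the case up or tip it, and leave the vase, the steel tube and the door knob where they stand.

Things in the scene. Friction and masses are not known exactly. Their poses are not given: they have to be found in the camera images.
- rack: Fixed beech divider rack: five uprights in a row joined by a back rail, four 54 mm gaps, no floor, open at the front. Origin on the cabinet top under the middle of upright 3. x points from the open front to the back rail, y to the left-hand end seen from the front, z up. Uprights at y = +124, +62, 0, -62, -124 mm; third gap centred at y = -31. Back rail: inner face x = +60 mm, 12 thick, 40 high.
- upright1: First upright, the left-hand end of the rack: 8 mm thick (y), 120 mm long (x, 60 mm either way from the middle), 55 mm high, with rounded top and nose. Origin in the middle of its top edge, 55 mm above the cabinet top; axes as the rack's.
- upright2: Second upright, made as the first.
- upright3: Third upright, made as the first; the third gap is on its far side from the first upright.
- upright4: Fourth upright, made as the first; the other wall of the third gap.
- case: Loose hard stone-grey glasses case lying flat before the rack's open side, roughly pointing at it: 150 mm long (x), 44 wide (y), 34 high, upright corners rounded to 12 mm, about 130 g. Origin at the centre of its underside. Fully home, its front end touches the back rail, its origin is at x = -15 mm in the rack's frame and 30 mm of it still stands out of the gap.
- vase: Loose white ceramic bud vase, 74 mm across at most, 135 mm high, standing behind the rack; origin at the centre of its foot. Leave alone.
- tube: Loose stainless steel twist cap tube, 27 mm across, 96 mm high, standing behind the rack's back rail; origin at the centre of its foot. Leave alone.
- knob: Loose chrome door knob standing on its 60 mm round rose, 62 mm high; origin at the centre of its foot. Leave alone.

How it is judged:
By the outcome, as a careful person would: the job done as asked, in the order asked, and still so for the second after the job is handed in, with the robot touching nothing.
It also fails if it takes over 69 s, if anything falls off the work surface, if the arm or the gripper's body presses on something with over 40 N, if the wrist force passes 120 N, or if a joint passes its speed limit or range.

ROBOT

A 6-joint arm with a two-finger parallel gripper is mounted at the origin on the work surface. World frame = base frame: x ahead of the robot, y to its left, z up, the work surface at z = 0. Lengths are in m, angles in rad, forces in N, time in s.
With the tool pointing down it reaches from about 0.4 to 0.825 m from the base axis. Payload 7 kg.
Tool frame: the origin (TCP) lies on the centre line of the jaws, within the pads' length; the fingertips stand 8 mm ahead of it and the grasp point (between the pads) lies 11 mm behind it; y points along the fingers, x is the direction in which the jaws open and shut, and the axes are right-handed (so a half turn about y gives the same grasp; the last joint's range is limited). The gripper opens to 88 mm and grips with 3 to 60 N. Pads are 19 mm wide; open, the fingers measure 130 mm over their backs; the gripper's body (78 mm by 193 mm) begins 47 mm behind the grasp point.
Start: joints at [1.523, 0.359, 0.012, 0, -1.224, -0.288], TCP at [0.222, 0.637, 0.235] pointing down, gripper open.
Joint ranges: [-3.07, 3.07], [-1.43, 2.12], [-1.02, 1.25], [-3.03, 1.67], [-3.05, -0], [-3.03, 3.03]. Speed limits (rad/s): [2.39, 2.39, 3.01, 3.14, 3.14, 3.14].

INTERFACE

Orientations are given as a rotation vector (axis times angle).
In Python, from station import get_state, capture, camera_info, sign_off, spot_in gives the robot as it stands.
- The arm moves only by the tool carry_out, never from a script. Its argument "increments" is a list of rows, each a list of 3 entries, a list of its own where there are three numbers: the shift along the tool's x, y, z in m, then the turn, a rotation vector about the tool's x, y, z in degrees, then the opening, from 0 (shut) to 1 (fully open). A call has 1 to 12 rows; each row shifts and turns the pose as measured when the row begins, along the tool's axes as they then stand; what a row does not reach is not made up. A row lasts 1/8 s, in which the tool goes at most 62.5 mm and 10.7 degrees, less where a joint would pass 70% of its speed; a pose out of reach is approached as far as the arm can. A call with a gripper value outside its range is refused whole. The fingers move at their own pace and stop on an object; "newtons" is the grip in N (left out, the last holds). Time passes only in rows, so rows that do not move let the fingers close. It gives the time, the measured TCP pose, the force and the opening at its end, in the units of the state.
- get_state(): the state, without advancing time (a new reading comes with each control period).
- capture(name): name is "scene" or "side" or "wrist"; returns the picture (480x640x3 uint8, blue, green, red); there is no depth.
- camera_info(name): a dict with "intrinsics" (3x3 intrinsics, pixels), "dist" ([k1, k2, p1, p2, k3] as OpenCV has them; the pictures are not rectified), "pose" (4x4, takes a point from camera to world coordinates). Camera axes: x right, y up, looking along -z (the intrinsics and any distortion apply to the point x, -y, -z); pixel columns grow to the right and rows downward; lengths in m; the calibration is good to about 2 mm. A picture is of the moment at which its call begins: read the wrist's pose just before it. camera_info takes no time and is no camera call; for the wrist camera it gives the pose at the moment of the call.
- sign_off(): hands the job in, once; it reports no verdict.
Trained networks look in the newest picture that a camera, given by its name, has taken for a name from the list of things; names that differ only in an ending like _2 or _b are one class to them, and where a whole thing is asked for, a point or a joint stands for the part that bears it (a point fixed in the world has none). Each returns a list of dicts, best first, with "confidence" (0 to 1); they miss things now and then, are a little off and sometimes report something else, mostly with a low value. They report only what shows in the picture. A call takes as long as a camera call.
- spot_in(query, camera): "pixel" ([row, column] in pixels, amid what is visible of it).
The state is a dict: "t": time; "qpos": joint angles; "joint_velocities": joint speeds; "tau": joint torques, N m; "tcp_pos": TCP position; "ee_rot": TCP orientation; "ft_force": force on the tool from outside, world axes, zero at the start; "wrist_torque": the same for the moment, N m; "opening": finger opening in m.
Only numpy, scipy, OpenCV 4.12 (cv2) and the standard library are available. Lean on these libraries where they do the work, as an engineer would, in place of code of your own. Each camera call takes 0.05 s, during which the arm holds its last target. There are 200 camera calls.

## Working session

There is one attempt and no reset: what is moved stays moved. The work goes in short steps, Python scripts to look and compute and a tool call to move; the robot and the scene stay as the last step left them, time stands still between calls to the robot, and variables do not carry over. Pictures are saved under pics/ and viewed, about 8 in all and at most 12, crops included, and the job is handed in when it is done.

Besides the shell and the picture viewer there is one more tool, called after "Emit:" as name([rows], argument=value, ...), one row to a line, values as JSON. carry_out: Moves the arm, as the interface text tells. Its arguments: {"type":"object","properties":{"increments":{"type":"array","items":{"type":"array"}},"newtons":{"type":"number"}},"required":["increments"]}

```bash
mkdir -p pics; cat > h.py <<'E'
import numpy as np, cv2
from station import get_state, capture, camera_info, spot_in
def ray(cam,rc,ci=None):
    ci=ci or camera_info(cam); K=np.array(ci["intrinsics"]); d=np.array(ci["dist"]); T=np.array(ci["pose"])
    p=cv2.undistortPoints(np.array([[[rc[1],rc[0]]]],float),K,d)[0,0]
    v=T[:3,:3]@np.array([p[0],-p[1],-1]); return T[:3,3],v/np.linalg.norm(v)
def onz(cam,rc,z,ci=None):
    o,v=ray(cam,rc,ci); return o+v*(z-o[2])/v[2]
def tri(rays):
    A=sum(np.eye(3)-np.outer(v,v) for o,v in rays); b=sum((np.eye(3)-np.outer(v,v))@o for o,v in rays)
    return np.linalg.solve(A,b)
def proj(cam,P,ci=None):
    ci=ci or camera_info(cam); T=np.array(ci["pose"]); p=np.linalg.inv(T)@np.r_[P,1]
    q=cv2.projectPoints(np.array([[p[0],-p[1],-p[2]]]),np.zeros(3),np.zeros(3),np.array(ci["intrinsics"]),np.array(ci["dist"]))[0].ravel()
    return q[::-1]
E
python3 - <<'E'
from h import *
s=get_state(); print({k:np.round(v,3).tolist() for k,v in s.items()})
for c in["scene","side","wrist"]:
    im=capture(c); cv2.imwrite(f"pics/{c}0.png",im); print(c,np.round(np.array(camera_info(c)["pose"]),3).tolist())
    for n in["rack","case","upright1","vase","tube","knob"]:
        print(n,[(np.round(d["pixel"]).tolist(),round(d["confidence"],2)) for d in spot_in(n,c)[:5]])
E
```

```text
{'t': 0.0, 'qpos': [1.523, 0.359, 0.011, -0.0, -1.224, -0.288], 'joint_velocities': [-0.0, -0.001, -0.001, 0.0, 0.0, -0.001], 'tau': [-0.0, -58.27, 29.307, 6.998, 0.007, -0.0], 'tcp_pos': [0.222, 0.637, 0.234], 'ee_rot': [-1.032, 1.452, -1.453], 'ft_force': [-0.238, -0.389, -0.238], 'wrist_torque': [-0.059, -0.019, 0.023], 'opening': 0.087}
scene [[0.248, -0.619, 0.745, 1.45], [0.969, 0.156, -0.193, -0.199], [0.003, 0.77, 0.639, 0.801], [0.0, 0.0, 0.0, 1.0]]
rack [([231.0, 364.0], 0.84)]
case [([267.0, 266.0], 0.83), ([191.0, 421.0], 0.35)]
upright1 [([227.0, 364.0], 0.96), ([206.0, 354.0], 0.73), ([265.0, 271.0], 0.67), ([245.0, 367.0], 0.62)]
vase [([232.0, 440.0], 0.59)]
tube [([209.0, 352.0], 0.72), ([194.0, 419.0], 0.7), ([244.0, 371.0], 0.48)]
knob [([326.0, 165.0], 0.93)]
side [[0.886, 0.354, -0.298, 0.33], [-0.463, 0.699, -0.546, -0.422], [0.015, 0.622, 0.783, 0.71], [0.0, 0.0, 0.0, 1.0]]
rack [([213.0, 290.0], 0.91)]
case [([290.0, 370.0], 0.97)]
upright1 [([212.0, 319.0], 0.97), ([240.0, 234.0], 0.93), ([225.0, 291.0], 0.71), ([235.0, 262.0], 0.64)]
vase [([158.0, 303.0], 0.74)]
tube [([179.0, 247.0], 0.75), ([233.0, 263.0], 0.6)]
knob [([353.0, 488.0], 0.62)]
wrist [[-0.33, 0.913, 0.24, 0.286], [-0.944, -0.319, -0.083, 0.615], [0.001, -0.254, 0.967, 0.384], [0.0, 0.0, 0.0, 1.0]]
rack []
case []
upright1 []
vase []
tube []
knob []
```

View pics/scene0.png

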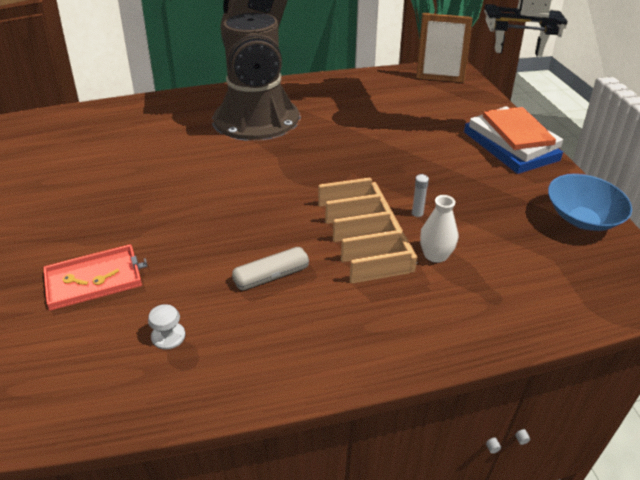

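View pics/side0.png

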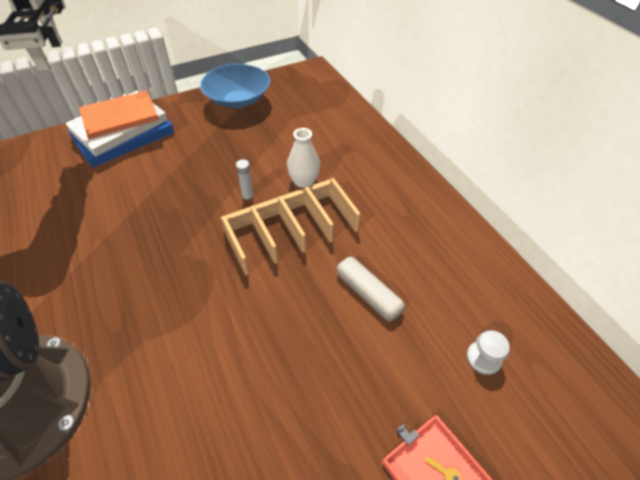

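The scene view shows the rack's open side facing the case. Upright 1 is the end nearest the robot base (scene ≈(190,345) row/col, side ≈(245,235)). The case is at scene (267,268), side (290,370), and the knob, tube and vase are clear of the push line. Next I'll get rough metric positions.

```bash
python3 - <<'E'
from h import *
from scipy.spatial.transform import Rotation as R
S=dict(u1n=(190,319),u5n=(263,350),u1b=(181,370),u5b=(251,412),caseF=(253,304),caseB=(273,236))
D=dict(u1n=(266,244),u5n=(222,357),u1b=(219,224),u5b=(183,335),caseF=(264,347),caseB=(310,395))
for k in S:
    print(k,"z.055",onz("scene",S[k],.055).round(3),onz("side",D[k],.055).round(3),"z.02",onz("scene",S[k],.02).round(3),onz("side",D[k],.02).round(3),"tri",tri([ray("scene",S[k]),ray("side",D[k])]).round(3))
for n,a,b in[("case",(267,266),(290,370)),("knob",(326,165),(353,488)),("vase",(232,440),(158,303)),("tube",(194,419),(179,247))]:
    print(n,tri([ray("scene",a),ray("side",b)]).round(3))
s=get_state(); M=R.from_rotvec(s["ee_rot"]).as_matrix(); print(M.round(3))
W=np.array(camera_info("wrist")["pose"]); print("cam in tool",(M.T@W[:3,:3]).round(3),(M.T@(W[:3,3]-s["tcp_pos"])).round(3), camera_info("wrist")["intrinsics"])
E
```

```text
u1n z.055 [0.448 0.062 0.055] [0.424 0.046 0.055] z.02 [0.401 0.074 0.02 ] [0.429 0.072 0.02 ] tri [0.426 0.065 0.036]
u5n z.055 [0.684 0.06  0.055] [0.663 0.045 0.055] z.02 [0.648 0.072 0.02 ] [0.681 0.07  0.02 ] tri [0.671 0.061 0.04 ]
u1b z.055 [0.443 0.178 0.055] [0.43  0.172 0.055] z.02 [0.396 0.195 0.02 ] [0.435 0.204 0.02 ] tri [0.431 0.182 0.046]
u5b z.055 [0.681 0.183 0.055] [0.677 0.162 0.055] z.02 [0.645 0.201 0.02 ] [0.696 0.193 0.02 ] tri [0.681 0.177 0.049]
caseF z.055 [ 0.636 -0.016  0.055] [ 0.595 -0.035  0.055] z.02 [ 0.598 -0.007  0.02 ] [ 0.609 -0.015  0.02 ] tri [ 0.607 -0.013  0.025]
caseB z.055 [ 0.659 -0.147  0.055] [ 0.62  -0.157  0.055] z.02 [ 0.622 -0.145  0.02 ] [ 0.636 -0.143  0.02 ] tri [ 0.632 -0.146  0.029]
case [ 0.618 -0.086  0.019]
knob [ 0.729 -0.286  0.024]
vase [0.647 0.256 0.062]
tube [0.513 0.263 0.053]
[[-0.33   0.     0.944]
 [-0.944 -0.    -0.33 ]
 [ 0.    -1.     0.   ]]
cam in tool [[ 1.     0.    -0.001]
 [-0.001  0.254 -0.967]
 [-0.     0.967  0.254]] [-0.    -0.15   0.068] [[357.43251769   0.         316.40949444]
 [  0.         357.43251769 237.35162138]
 [  0.           0.           1.        ]]
```

```bash
cat > plan.py <<'E'
from h import *
from scipy.spatial.transform import Rotation as R
def plan(target,head,n,frac=1.0):
    """rows to reach world target with tool z heading (deg) in n rows, tool y down"""
    s=get_state(); M=R.from_rotvec(s["ee_rot"]); p=np.array(s["tcp_pos"]); p0=p.copy()
    z=np.array([np.cos(np.radians(head)),np.sin(np.radians(head)),0]); y=np.array([0,0,-1.]); x=np.cross(y,z)
    T=R.from_matrix(np.c_[x,y,z]); rv=(M.inv()*T).as_rotvec(degrees=True)
    print("tcp",p.round(4),"turn",rv.round(2),"dist",np.linalg.norm(target-p).round(4),"F",np.round(s["ft_force"],1))
    out=[]
    for i in range(n):
        q=p0+(np.array(target)-p0)*(i+1)/n; d=M.inv().apply(q-p); out.append([d.round(4).tolist(),(rv/n).round(2).tolist()]); p=q; M=M*R.from_rotvec(rv/n,degrees=True)
    print(*out,sep="\n")
E
python3 -c "
from plan import *
plan(np.array([.56,.05,.33]),-90,12)"
```

```text
tcp [0.2224 0.6373 0.2346] turn [-0.   70.76  0.  ] dist 0.684 F [-0.3 -0.1 -0.2]
[[0.0369, -0.008, 0.0427], [-0.0, 5.9, 0.0]]
[[0.0324, -0.008, 0.0463], [-0.0, 5.9, 0.0]]
[[0.0274, -0.008, 0.0493], [-0.0, 5.9, 0.0]]
[[0.0222, -0.008, 0.0519], [-0.0, 5.9, 0.0]]
[[0.0168, -0.008, 0.0539], [-0.0, 5.9, 0.0]]
[[0.0111, -0.008, 0.0553], [-0.0, 5.9, 0.0]]
[[0.0054, -0.008, 0.0562], [-0.0, 5.9, 0.0]]
[[-0.0004, -0.008, 0.0564], [-0.0, 5.9, 0.0]]
[[-0.0062, -0.008, 0.0561], [-0.0, 5.9, 0.0]]
[[-0.0119, -0.008, 0.0552], [-0.0, 5.9, 0.0]]
[[-0.0175, -0.008, 0.0537], [-0.0, 5.9, 0.0]]
[[-0.023, -0.008, 0.0516], [-0.0, 5.9, 0.0]]
```

Closing the gripper on the way.

Emit:
carry_out([
  [[0.037, -0.008, 0.043], [0, 5.9, 0], 0],
  [[0.032, -0.008, 0.046], [0, 5.9, 0], 0],
  [[0.027, -0.008, 0.049], [0, 5.9, 0], 0],
  [[0.022, -0.008, 0.052], [0, 5.9, 0], 0],
  [[0.017, -0.008, 0.054], [0, 5.9, 0], 0],
  [[0.011, -0.008, 0.055], [0, 5.9, 0], 0],
  [[0.005, -0.008, 0.056], [0, 5.9, 0], 0],
  [[0, -0.008, 0.056], [0, 5.9, 0], 0],
  [[-0.006, -0.008, 0.056], [0, 5.9, 0], 0],
  [[-0.012, -0.008, 0.055], [0, 5.9, 0], 0],
  [[-0.017, -0.008, 0.054], [0, 5.9, 0], 0],
  [[-0.023, -0.008, 0.052], [0, 5.9, 0], 0],
], newtons=10)

```text
t: 2.55
tcp_pos: [0.5568, 0.03, 0.3355]
ee_rot: [-0.043, -2.21, 2.205]
ft_force: [1.4, 1.3, 0.4]
opening: 0.0002
```

```bash
python3 -c "
from plan import *
plan(np.array([.56,.05,.33]),-90,4)"
```

```text
tcp [0.5568 0.03   0.3355] turn [ 0.12 -1.91 -0.33] dist 0.0209 F [1.4 1.3 0.4]
[[-0.0006, 0.0014, -0.005], [0.03, -0.48, -0.08]]
[[-0.0007, 0.0014, -0.005], [0.03, -0.48, -0.08]]
[[-0.0007, 0.0014, -0.005], [0.03, -0.48, -0.08]]
[[-0.0007, 0.0014, -0.005], [0.03, -0.48, -0.08]]
```

Emit:
carry_out([
  [[-0.003, 0.005, -0.02], [0, -2, 0], 0],
  [[0, 0, 0], [0, 0, 0], 0],
  [[0, 0, 0], [0, 0, 0], 0],
])

```text
t: 2.92
tcp_pos: [0.5619, 0.0462, 0.3305]
ee_rot: [0.013, 2.223, -2.219]
ft_force: [-0.1, 0.1, 0.1]
opening: 0.0004
```

```bash
python3 - <<'E'
from h import *
import json
s=get_state(); print(s["tcp_pos"],s["ee_rot"],s["ft_force"])
ci=camera_info("wrist"); im=capture("wrist"); cv2.imwrite("pics/w1.png",im)
json.dump({k:np.array(v).tolist() for k,v in ci.items() if k in("intrinsics","dist","pose")},open("w1.json","w"))
for n in["rack","case","upright1"]:
    print(n,[(np.round(d["pixel"]).tolist(),round(d["confidence"],2)) for d in spot_in(n,"wrist")[:6]])
E
```

```text
[0.56188958 0.04622818 0.33052939] [ 0.01268132  2.22283999 -2.21909745] [-0.11238511  0.14420841  0.12283689]
rack [([236.0, 327.0], 0.92)]
case [([95.0, 268.0], 0.69)]
upright1 [([239.0, 420.0], 0.88), ([236.0, 372.0], 0.79), ([241.0, 280.0], 0.77), ([241.0, 324.0], 0.64)]
```

View pics/w1.png

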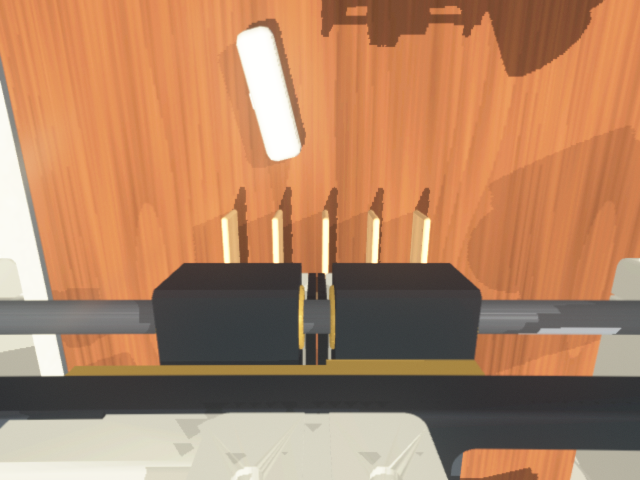

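The wrist view shows uprights 5 to 1 from left to right, with noses at about row 218 and columns 226, 276, 326, 375 and 427. The case runs from (35,257) to (155,285). I'll measure the top edges and the case outline by thresholding.

```bash
python3 - <<'E'
from h import *
import json
ci=json.load(open("w1.json")); im=cv2.imread("pics/w1.png").astype(int)
for r in(225,235,245,255):
    g=im[r,:,0]*1.0; m=g[200:450]>120; c=np.where(m)[0]+200
    gr=np.split(c,np.where(np.diff(c)>3)[0]+1); cols=[x.mean() for x in gr if len(x)>1]; print(r,np.round(cols,1),[len(x) for x in gr])
    for q in cols: print("   ",onz("wrist",(r,q),.055,ci).round(4))
m=((im[:,:,0]>150)&(im.max(2)-im.min(2)<90)).astype(np.uint8); m[200:]=0; m[:, :200]=0; m[:,330:]=0
n,l,st,ce=cv2.connectedComponentsWithStats(m); k=1+np.argmax(st[1:,4]); print(st[k],ce[k])
pts=np.argwhere(l==k)
for z in(.017,.034):
    W=np.array([onz("wrist",p,z,ci)[:2] for p in pts[::5]]).astype(np.float32)
    rc=cv2.minAreaRect(W*1000); print(z,rc, cv2.boxPoints(rc).round(1).tolist())
E
```

```text
225 [227.9 276.  325.  374.  417.  426. ] [14, 9, 7, 9, 3, 7]
    [0.6712 0.0744 0.055 ]
    [0.6125 0.0747 0.055 ]
    [0.5528 0.0749 0.055 ]
    [0.4931 0.0751 0.055 ]
    [0.441  0.0753 0.055 ]
    [0.4301 0.0754 0.055 ]
235 [228.5 276.5 325.  374.2 417.  425.5] [14, 10, 7, 8, 3, 8]
    [0.6713 0.087  0.055 ]
    [0.6123 0.0872 0.055 ]
    [0.5528 0.0875 0.055 ]
    [0.4924 0.0877 0.055 ]
    [0.4401 0.0879 0.055 ]
    [0.4298 0.0879 0.055 ]
245 [229.4 277.  325.  372.8 416.  425. ] [13, 9, 7, 9, 3, 7]
    [0.6711 0.0998 0.055 ]
    [0.6122 0.1    0.055 ]
    [0.5527 0.1002 0.055 ]
    [0.4937 0.1004 0.055 ]
    [0.4405 0.1006 0.055 ]
    [0.4295 0.1007 0.055 ]
255 [229.9 277.  325.  374.  415.5 423.5] [14, 9, 7, 7, 2, 8]
    [0.6713 0.1128 0.055 ]
    [0.6126 0.113  0.055 ]
    [0.5527 0.1132 0.055 ]
    [0.4918 0.1134 0.055 ]
    [0.4403 0.1136 0.055 ]
    [0.4304 0.1136 0.055 ]
[ 236   26   65  135 4912] [268.31820033  92.61787459]
0.017 ((620.4156494140625, -76.31281280517578), (46.18718338012695, 151.43614196777344), 13.579547882080078) [[580.2000122070312, -8.100000381469727], [615.7000122070312, -155.3000030517578], [660.5999755859375, -144.5], [625.0999755859375, 2.700000047683716]]
0.034 ((618.2037353515625, -74.31376647949219), (44.491844177246094, 145.8773956298828), 13.579609870910645) [[579.5, -8.600000381469727], [613.7000122070312, -150.39999389648438], [657.0, -140.0], [622.7000122070312, 1.7999999523162842]]
```

Emit:
carry_out([
  [[0.022, 0.039, -0.0073], [0, 0, 0], 0],
  [[0.022, 0.039, -0.0073], [0, 0, 0], 0],
  [[0.022, 0.039, -0.0073], [0, 0, 0], 0],
  [[0.022, 0.039, -0.0073], [0, 0, 0], 0],
  [[0.022, 0.039, -0.0073], [0, 0, 0], 0],
  [[0.022, 0.039, -0.0073], [0, 0, 0], 0],
  [[0, 0, 0], [0, 0, 0], 0],
  [[0, 0, 0], [0, 0, 0], 0],
])

```text
t: 4.12
tcp_pos: [0.4293, 0.0956, 0.0924]
ee_rot: [0.012, 2.218, -2.208]
ft_force: [1.0, 1.1, 0.5]
opening: 0.0007
```

```bash
python3 -c "
from plan import *
plan(np.array([.43,.09,.07]),-90,1)"
```

```text
tcp [0.4293 0.0956 0.0924] turn [ 0.26  0.18 -0.82] dist 0.0231 F [1.  1.1 0.5]
[[-0.0004, 0.0224, 0.0057], [0.26, 0.18, -0.82]]
```

Emit:
carry_out([
  [[0, 0.012, 0.005], [0, 0, -0.8], 0],
  [[0, 0.008, 0], [0, 0, 0], 0],
  [[0, 0.003, 0], [0, 0, 0], 0],
  [[0, 0.003, 0], [0, 0, 0], 0],
  [[0, 0.003, 0], [0, 0, 0], 0],
])

```text
t: 4.75
tcp_pos: [0.4325, 0.0912, 0.0635]
ee_rot: [0.002, 2.227, -2.211]
ft_force: [-0.5, -0.2, -0.4]
opening: 0.0006
```

Emit:
carry_out([
  [[0.002, 0.0015, 0], [0, 0, 0], 0],
  [[0, 0.0015, 0], [0, 0, 0], 0],
])

```text
t: 5.0
tcp_pos: [0.4327, 0.0913, 0.0626]
ee_rot: [0.003, 2.223, -2.208]
ft_force: [-10.2, -1.9, 26.4]
opening: 0.0003
```

Upright 1 touched: 26 N upward with the tip at 54.6 mm. On to upright 2.

Emit:
carry_out([
  [[0, -0.012, 0], [0, 0, 0], 0],
  [[-0.03, 0, 0], [0, 0, 0], 0],
  [[-0.029, 0, 0], [0, 0, 0], 0],
  [[0, 0, 0], [0, 0, 0], 0],
  [[0, 0.006, 0], [0, 0, 0], 0],
  [[0, 0.002, 0], [0, 0, 0], 0],
])

```text
t: 5.75
tcp_pos: [0.4923, 0.092, 0.0692]
ee_rot: [0.004, 2.223, -2.205]
ft_force: [0.2, 0.2, -0.5]
opening: 0.0004
```

Emit:
carry_out([
  [[0, 0.003, 0], [0, 0, 0], 0],
  [[0, 0.002, 0], [0, 0, 0], 0],
  [[0, 0.0015, 0], [0, 0, 0], 0],
  [[0, 0.001, 0], [0, 0, 0], 0],
])

```text
t: 6.25
tcp_pos: [0.4915, 0.092, 0.0629]
ee_rot: [0.002, 2.221, -2.205]
ft_force: [-6.7, -0.2, 17.3]
opening: 0.0003
```

Upright 2 touched (17 N). On to upright 3.

Emit:
carry_out([
  [[0, -0.012, 0], [0, 0, 0], 0],
  [[-0.03, 0, 0], [0, 0, 0], 0],
  [[-0.031, 0, 0], [0, 0, 0], 0],
  [[0, 0, 0], [0, 0, 0], 0],
  [[0, 0.006, 0], [0, 0, 0], 0],
  [[0, 0.003, 0], [0, 0, 0], 0],
  [[0, 0.002, 0], [0, 0, 0], 0],
  [[0, 0.0015, 0], [0, 0, 0], 0],
])

```text
t: 7.25
tcp_pos: [0.5524, 0.0928, 0.0652]
ee_rot: [0.002, 2.221, -2.202]
ft_force: [-1.0, 0.0, 0.3]
opening: 0.0005
```

Emit:
carry_out([
  [[0, 0.0015, 0], [0, 0, 0], 0],
  [[0, 0.001, 0], [0, 0, 0], 0],
  [[0, 0.001, 0], [0, 0, 0], 0],
])

```text
t: 7.62
tcp_pos: [0.5524, 0.0929, 0.063]
ee_rot: [0.002, 2.22, -2.202]
ft_force: [-5.1, 0.4, 13.7]
opening: 0.0005
```

All three uprights touched in order. The case centre is about (0.619, -0.075) with a yaw of 13.6°, and the gap line is x≈0.584. A sideways nudge from the +x side, slightly behind the case's middle, should square it up and put it on the line. After that I'll push it lengthwise.

Emit:
carry_out([
  [[0, -0.03, 0], [0, 0, 0], 0],
  [[0, -0.03, 0], [0, 0, 0], 0],
  [[-0.026, 0, 0.034], [0, 0, 0], 0],
  [[-0.026, 0, 0.034], [0, 0, 0], 0],
  [[-0.026, 0, 0.034], [0, 0, 0], 0],
  [[-0.026, 0, 0.034], [0, 0, 0], 0],
  [[-0.026, 0, 0.034], [0, 0, 0], 0],
  [[0, 0, 0], [0, 0, 0], 0],
  [[0, 0, 0], [0, 0, 0], 0],
])

```text
t: 8.75
tcp_pos: [0.6878, -0.0806, 0.1254]
ee_rot: [0.001, 2.218, -2.199]
ft_force: [-1.0, 0.2, 0.7]
opening: 0.0005
```

```bash
python3 -c "
from plan import *
plan(np.array([.684,-.079,.018]),-90,3)"
```

```text
tcp [ 0.6878 -0.0806  0.1254] turn [ 0.49  0.7  -0.74] dist 0.1075 F [-1.   0.2  0.7]
[[0.0017, 0.0358, -0.0003], [0.16, 0.23, -0.25]]
[[0.0016, 0.0358, -0.0004], [0.16, 0.23, -0.25]]
[[0.0014, 0.0358, -0.0004], [0.16, 0.23, -0.25]]
```

Emit:
carry_out([
  [[0, 0.035, 0], [0.2, 0.2, -0.3], 0],
  [[0, 0.035, 0], [0.2, 0.2, -0.2], 0],
  [[0, 0.025, 0], [0.2, 0.2, -0.2], 0],
  [[0, 0.005, 0], [0, 0, 0], 0],
  [[0, 0, 0], [0, 0, 0], 0],
])

```text
t: 9.38
tcp_pos: [0.6881, -0.0758, 0.0258]
ee_rot: [-0.003, 2.215, -2.218]
ft_force: [-0.2, -0.2, -0.0]
opening: 0.0002
```

```bash
python3 - <<'E'
from plan import *
plan(np.array([.627,-.079,.018]),-90,1)
im=capture("wrist"); cv2.imwrite("pics/w2.png",im)
E
```

```text
tcp [ 0.6881 -0.0758  0.0258] turn [-0.09  0.37 -0.22] dist 0.0617 F [-0.2 -0.2 -0. ]
[[0.0611, 0.0076, 0.0028], [-0.09, 0.37, -0.22]]
```

View pics/w2.png

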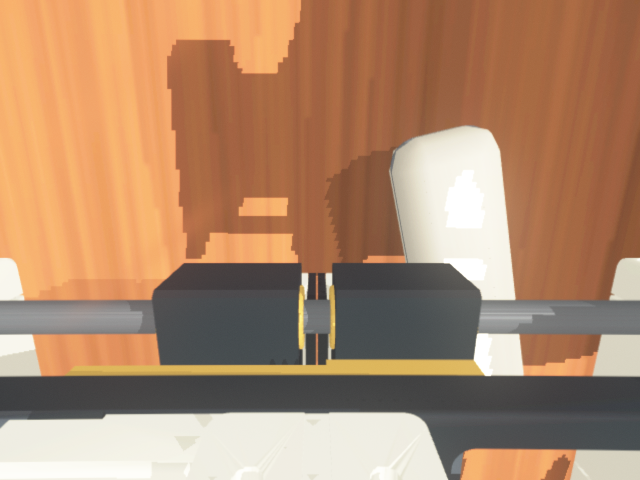

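The view is as expected: the case is right of the fingers (rear end near (130,450)), leaning. Start the nudge.

Emit:
carry_out([
  [[0.005, 0.006, 0.003], [0, 0, 0], 0],
  [[0.01, 0.001, 0], [0, 0, 0], 0],
  [[0.01, 0, 0], [0, 0, 0], 0],
  [[0.008, 0, 0], [0, 0, 0], 0],
  [[0.008, 0, 0], [0, 0, 0], 0],
  [[0.006, 0, 0], [0, 0, 0], 0],
])

```text
t: 10.18
tcp_pos: [0.6398, -0.0792, 0.022]
ee_rot: [0.004, 2.212, -2.214]
ft_force: [0.7, 1.0, -0.1]
opening: 0.0005
```

```bash
cat > meas.py <<'E'
from h import *
def case(cam,z=.030):
    """pixels of grey case near table centre -> oriented rect (mm) on plane z"""
    ci=camera_info(cam); im=capture(cam).astype(int); 
    m=((im.max(2)-im.min(2)<45)&(im.max(2)>95)).astype(np.uint8)
    n,l,st,ce=cv2.connectedComponentsWithStats(m)
    best=None
    for k in range(1,n):
        if st[k,4]<150: continue
        w=onz(cam,ce[k][::-1],.02,ci)
        if .5<w[0]<.72 and -.22<w[1]<.13 and (best is None or st[k,4]>st[best,4]): best=k
    if best is None: print(cam,"none"); return
    c,_=cv2.findContours((l==best).astype(np.uint8),0,cv2.CHAIN_APPROX_NONE)
    p=max(c,key=len)[:,0,::-1]
    W=np.array([onz(cam,q,z,ci)[:2]*1000 for q in p],np.float32); r=cv2.minAreaRect(W)
    print(cam,"area",st[best,4],"px",ce[best][::-1].round(),"c",np.round(r[0],1),"size",np.round(r[1],1),"ang",round(r[2],1))
    return W
E
python3 - <<'E'
from meas import *
print(get_state()["tcp_pos"],get_state()["ft_force"]); case("scene"); case("side")
a=cv2.imread("pics/scene0.png")
im=np.hstack([cv2.resize(capture("scene")[130:330,190:490],(400,267)),cv2.resize(capture("side")[130:330,220:520],(400,267))]); cv2.imwrite("pics/c3.png",im)
E
```

```text
[ 0.63977855 -0.07922886  0.02197387] [ 0.72414657  0.99764558 -0.08649927]
scene area 1354 px [230. 269.] c [512.4 -63.9] size [112.3 153.6] ang 80.0
side area 1259 px [302. 367.] c [599.3 -82.9] size [ 66.4 152.9] ang 6.3
```

View pics/c3.png

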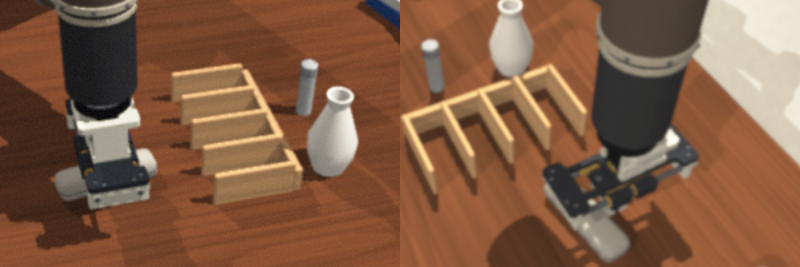

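The case is turning as planned; 12 mm more, then back off, rise and look.

Emit:
carry_out([
  [[0.006, 0, 0], [0, 0, 0], 0],
  [[0.006, 0, 0], [0, 0, 0], 0],
  [[0.002, 0, 0], [0, 0, 0], 0],
  [[0, 0, 0], [0, 0, 0], 0],
  [[-0.015, 0, 0], [0, 0, 0], 0],
  [[-0.015, -0.03, 0], [0, 0, 0], 0],
  [[0, -0.06, 0.03], [0, 0, 0], 0],
  [[0, -0.06, 0.03], [0, 0, 0], 0],
  [[0, -0.06, 0.03], [0, 0, 0], 0],
  [[0, 0, 0], [0, 0, 0], 0],
  [[0, 0, 0], [0, 0, 0], 0],
])

```text
t: 11.75
tcp_pos: [0.6601, -0.1667, 0.2268]
ee_rot: [-0.001, 2.211, -2.217]
ft_force: [-0.7, -0.1, -1.0]
opening: 0.0004
```

```bash
python3 - <<'E'
from meas import *
print(get_state()["tcp_pos"],get_state()["ft_force"])
for z in(.017,.034): case("wrist",z)
im=capture("wrist"); cv2.imwrite("pics/w4.png",im)
ci=camera_info("wrist")
print("proj gap3 nose centre",proj("wrist",[.5838,.064,.055],ci).round())
for x in (.5528,.6148): print(proj("wrist",[x,.064,.055],ci).round())
E
```

```text
[ 0.66010448 -0.1666513   0.22682861] [-0.71677148 -0.13163572 -0.95977031]
wrist area 1347 px [248. 383.] c [ 590.8 -131.4] size [47.  35.9] ang 0.6
wrist area 1335 px [248. 383.] c [ 594.1 -136. ] size [43.2 34.6] ang 2.3
proj gap3 nose centre [432. 386.]
[432. 415.]
[431. 357.]
```

View pics/w4.png

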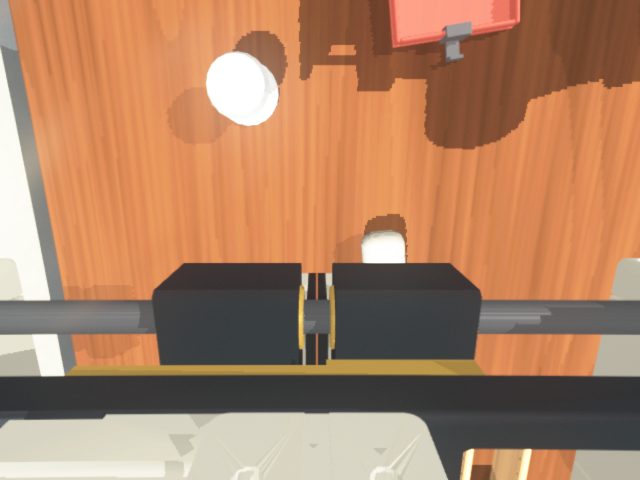

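The wrist view shows only the case's rear end (row 235, col 383), with the hand covering the rest. Checking the outside cameras.

```bash
python3 - <<'E'
from meas import *
for c in("scene","side"): 
    case(c,.02)
a=capture("scene")[130:330,190:490];b=capture("side")[130:330,220:520]
cv2.imwrite("pics/c5.png",np.hstack([cv2.resize(a,(400,267)),cv2.resize(b,(400,267))]))
E
```

```text
scene area 1601 px [255. 269.] c [586.9 -75.2] size [ 63.6 151. ] ang 5.9
side area 1879 px [295. 354.] c [585.4 -77.1] size [ 50.8 155.7] ang 6.4
```

View pics/c5.png

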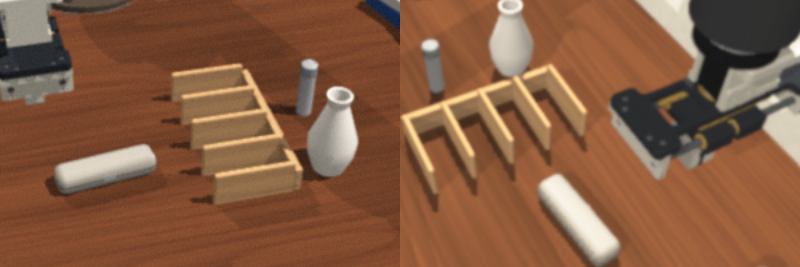

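The case is still yawed about 6°, with its centre near (0.586, -0.076), so the front end already points into gap 3. Now I'll set the fingertips behind the rear end, square to the case.

```bash
python3 -c "
from plan import *
plan(np.array([.598,-.178,.022]),-83.5,5)"
```

```text
tcp [ 0.6597 -0.1661  0.2263] turn [-0.21 -5.98 -0.33] dist 0.2138 F [ 0.5  0.3 -0.7]
[[0.0126, 0.0408, 0.0021], [-0.04, -1.2, -0.07]]
[[0.0126, 0.0408, 0.0019], [-0.04, -1.2, -0.07]]
[[0.0126, 0.0408, 0.0017], [-0.04, -1.2, -0.07]]
[[0.0126, 0.0408, 0.0014], [-0.04, -1.2, -0.07]]
[[0.0126, 0.0409, 0.0012], [-0.04, -1.2, -0.07]]
```

Shift sideways and back first (at height), then descend.

Emit:
carry_out([
  [[0.031, 0, 0.006], [0, -3, 0], 0],
  [[0.031, 0, 0.006], [0, -3, 0], 0],
  [[0, 0.04, 0], [0, 0, 0], 0],
  [[0, 0.04, 0], [0, 0, 0], 0],
  [[0, 0.04, 0], [0, 0, 0], 0],
  [[0, 0, 0], [0, 0, 0], 0],
])

```text
t: 12.85
tcp_pos: [0.5969, -0.1797, 0.1021]
ee_rot: [-0.125, 2.153, -2.162]
ft_force: [-0.2, -0.4, 0.0]
opening: 0.0004
```

```bash
python3 -c "
from plan import *
plan(np.array([.598,-.178,.022]),-83.5,2)"
```

```text
tcp [ 0.5969 -0.1797  0.1021] turn [-0.25  0.38 -0.24] dist 0.0801 F [-0.2 -0.4  0. ]
[[-0.0005, 0.04, -0.001], [-0.12, 0.19, -0.12]]
[[-0.0006, 0.04, -0.0009], [-0.12, 0.19, -0.12]]
```

Emit:
carry_out([
  [[0, 0.04, 0], [0, 0, 0], 0],
  [[0, 0.035, 0], [0, 0, 0], 0],
  [[0, 0.003, 0], [0, 0, 0], 0],
  [[0, 0, 0], [0, 0, 0], 0],
])

```text
t: 13.35
tcp_pos: [0.6031, -0.1802, 0.0299]
ee_rot: [-0.119, 2.144, -2.159]
ft_force: [-0.1, -0.3, 0.2]
opening: 0.0001
```

```bash
python3 -c "
from plan import *
plan(np.array([.587,-.110,.022]),-90,8)"
```

```text
tcp [ 0.6031 -0.1802  0.0299] turn [-0.39  7.07 -0.75] dist 0.0724 F [-0.1 -0.3  0.2]
[[0.0009, 0.0009, -0.009], [-0.05, 0.88, -0.09]]
[[0.0011, 0.0009, -0.0089], [-0.05, 0.88, -0.09]]
[[0.0012, 0.0009, -0.0089], [-0.05, 0.88, -0.09]]
[[0.0013, 0.0009, -0.0089], [-0.05, 0.88, -0.09]]
[[0.0015, 0.0009, -0.0089], [-0.05, 0.88, -0.09]]
[[0.0016, 0.001, -0.0089], [-0.05, 0.88, -0.09]]
[[0.0017, 0.001, -0.0088], [-0.05, 0.88, -0.09]]
[[0.0019, 0.001, -0.0088], [-0.05, 0.88, -0.09]]
```

Emit:
carry_out([
  [[0.005, 0.008, 0], [-0.4, 0, -0.7], 0],
  [[0, 0, -0.008], [0, 0, 0], 0],
  [[0, 0, -0.008], [0, 0, 0], 0],
  [[0.001, 0, -0.008], [0, 0.8, 0], 0],
  [[0.001, 0, -0.008], [0, 0.8, 0], 0],
  [[0.001, 0, -0.008], [0, 0.8, 0], 0],
])

```text
t: 14.1
tcp_pos: [0.5923, -0.139, 0.0259]
ee_rot: [-0.08, 2.177, -2.179]
ft_force: [0.5, -0.7, -0.4]
opening: 0.0006
```

```bash
python3 - <<'E'
from plan import *; from meas import case
plan(np.array([.584,-.080,.022]),-90,6)
case("side",.02)
b=capture("side")[130:330,220:520]; a=capture("scene")[130:330,190:490]
cv2.imwrite("pics/c6.png",np.hstack([cv2.resize(a,(400,267)),cv2.resize(b,(400,267))]))
E
```

```text
tcp [ 0.5923 -0.139   0.0259] turn [-0.04  4.53 -0.34] dist 0.0597 F [ 0.5 -0.7 -0.4]
[[0.0006, 0.0006, -0.0099], [-0.01, 0.75, -0.06]]
[[0.0007, 0.0006, -0.0099], [-0.01, 0.75, -0.06]]
[[0.0009, 0.0006, -0.0099], [-0.01, 0.75, -0.06]]
[[0.001, 0.0007, -0.0099], [-0.01, 0.75, -0.06]]
[[0.0011, 0.0007, -0.0099], [-0.01, 0.75, -0.06]]
[[0.0013, 0.0007, -0.0099], [-0.01, 0.75, -0.06]]
side area 985 px [274. 338.] c [585.8 -28.2] size [66.  99.2] ang 12.6
```

View pics/c6.png

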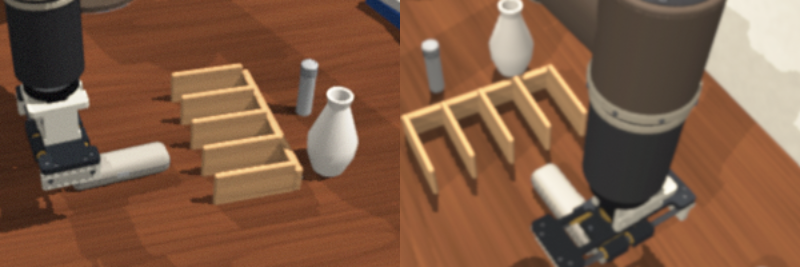

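The case is moving lengthwise with its front (scene crop (165,160), side crop (545,175)) about 40 mm short of gap 3 and lined up with it. Push on, turning the last 4.5°.

Emit:
carry_out([
  [[0.001, 0.002, -0.008], [0, 1, -0.2], 0],
  [[0.001, 0.001, -0.008], [0, 1, 0], 0],
  [[0.001, 0, -0.008], [0, 1, 0], 0],
  [[0.001, 0, -0.008], [0, 1, 0], 0],
  [[0.001, 0, -0.006], [0, 0.5, 0], 0],
])

```text
t: 14.88
tcp_pos: [0.5856, -0.0999, 0.0229]
ee_rot: [-0.007, -2.219, 2.222]
ft_force: [-0.1, -1.3, 1.0]
opening: 0.0007
```

```bash
python3 - <<'E'
from plan import *
plan(np.array([.584,.010,.022]),-90,6)
b=capture("side")[150:300,250:475]; a=capture("scene")[150:300,215:440]
cv2.imwrite("pics/c7.png",np.hstack([cv2.resize(a,(400,267),interpolation=2),cv2.resize(b,(400,267),interpolation=2)]))
E
```

```text
tcp [ 0.5856 -0.0999  0.0229] turn [-0.08 -0.24 -0.15] dist 0.1099 F [-0.1 -1.3  1. ]
[[0.0003, 0.0001, -0.0183], [-0.01, -0.04, -0.03]]
[[0.0003, 0.0001, -0.0183], [-0.01, -0.04, -0.03]]
[[0.0003, 0.0001, -0.0183], [-0.01, -0.04, -0.03]]
[[0.0003, 0.0001, -0.0183], [-0.01, -0.04, -0.03]]
[[0.0003, 0.0001, -0.0183], [-0.01, -0.04, -0.03]]
[[0.0003, 0.0001, -0.0183], [-0.01, -0.04, -0.03]]
```

View pics/c7.png

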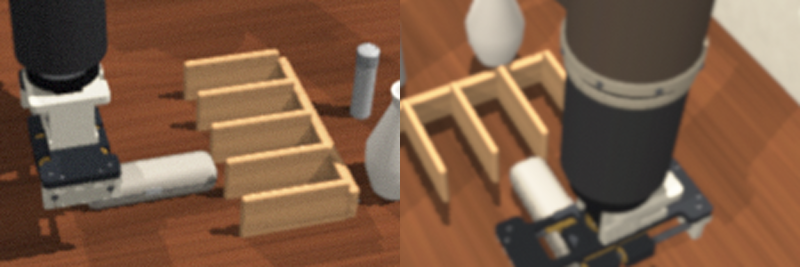

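The front end stands at the mouth between uprights 3 and 4 (scene crop (215,170), side crop (527,168)). Ease it in gently and watch the force.

Emit:
carry_out([
  [[0, 0, -0.006], [0, 0, 0], 0],
  [[0, 0, -0.006], [0, 0, 0], 0],
  [[0, 0, -0.006], [0, 0, 0], 0],
  [[0, 0, -0.006], [0, 0, 0], 0],
])

```text
t: 15.48
tcp_pos: [0.5858, -0.0746, 0.0228]
ee_rot: [-0.007, -2.22, 2.222]
ft_force: [-0.4, -0.5, 0.6]
opening: 0.0009
```

```bash
python3 - <<'E'
from plan import *
plan(np.array([.584,.010,.022]),-90,1)
b=capture("side")[150:300,250:475]; a=capture("scene")[150:300,215:440]
cv2.imwrite("pics/c8.png",np.hstack([cv2.resize(a,(400,267),interpolation=2),cv2.resize(b,(400,267),interpolation=2)]))
E
```

```text
tcp [ 0.5858 -0.0746  0.0228] turn [-0.07 -0.2  -0.15] dist 0.0846 F [-0.4 -0.5  0.6]
[[0.0021, 0.0007, -0.0846], [-0.07, -0.2, -0.15]]
```

View pics/c8.png

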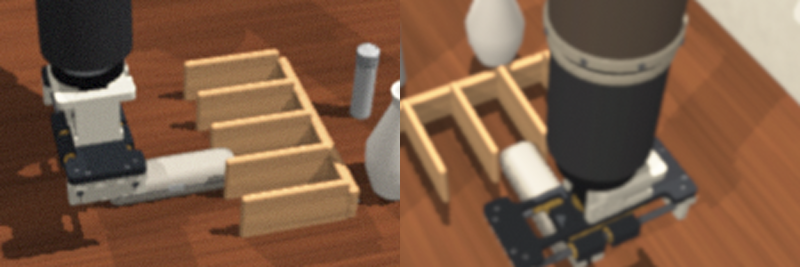

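The nose has entered gap 3 with no wall load (0.5 N). Continue.

Emit:
carry_out([
  [[0.0005, 0, -0.009], [0, 0, 0], 0],
  [[0.0005, 0, -0.009], [0, 0, 0], 0],
  [[0.0005, 0, -0.009], [0, 0, 0], 0],
  [[0, 0, -0.009], [0, 0, 0], 0],
  [[0, 0, -0.009], [0, 0, 0], 0],
])

```text
t: 16.2
tcp_pos: [0.5842, -0.0266, 0.0227]
ee_rot: [-0.007, -2.22, 2.222]
ft_force: [0.1, -0.8, 1.2]
opening: 0.0005
```

Emit:
carry_out([
  [[0, 0, -0.008], [0, 0, 0], 0],
  [[0, 0, -0.008], [0, 0, 0], 0],
  [[0, 0, -0.007], [0, 0, 0], 0],
  [[0, 0, -0.005], [0, 0, 0], 0],
  [[0, 0, -0.004], [0, 0, 0], 0],
])

```text
t: 16.82
tcp_pos: [0.5843, 0.0081, 0.0227]
ee_rot: [-0.006, -2.22, 2.223]
ft_force: [0.6, -0.9, 1.1]
opening: 0.0002
```

Emit:
carry_out([
  [[0, 0, -0.003], [0, 0, 0], 0],
  [[0, 0, -0.003], [0, 0, 0], 0],
  [[0, 0, -0.003], [0, 0, 0], 0],
  [[0, 0, -0.002], [0, 0, 0], 0],
])

```text
t: 17.32
tcp_pos: [0.5843, 0.0195, 0.0227]
ee_rot: [-0.006, -2.219, 2.223]
ft_force: [-0.3, -2.5, 0.9]
opening: 0.0003
```

Emit:
carry_out([
  [[0, 0, -0.0015], [0, 0, 0], 0],
  [[0, 0, -0.0015], [0, 0, 0], 0],
])

```text
t: 17.58
tcp_pos: [0.5843, 0.0227, 0.0227]
ee_rot: [-0.006, -2.219, 2.223]
ft_force: [-0.3, -1.5, 0.2]
opening: 0.0004
```

Emit:
carry_out([
  [[0, 0, -0.0015], [0, 0, 0], 0],
  [[0, 0, -0.0015], [0, 0, 0], 0],
  [[0, 0, -0.001], [0, 0, 0], 0],
])

```text
t: 17.95
tcp_pos: [0.5835, 0.0241, 0.0228]
ee_rot: [-0.004, -2.214, 2.225]
ft_force: [1.0, -6.8, -0.1]
opening: 0.0005
```

Emit:
carry_out([
  [[0, 0, -0.0015], [0, 0, 0], 0],
  [[0, 0, -0.0015], [0, 0, 0], 0],
])

```text
t: 18.2
tcp_pos: [0.5829, 0.0241, 0.0228]
ee_rot: [-0.002, -2.209, 2.228]
ft_force: [1.7, -10.1, 1.7]
opening: 0.0004
```

It stopped dead at y=0.0241 with about 10 N, so it's home. Back straight off, then rise clear and look.

Emit:
carry_out([
  [[0, 0, 0.01], [0, 0, 0], 0],
  [[0, 0, 0.02], [0, 0, 0], 0],
  [[0, 0, 0.03], [0, 0, 0], 0],
  [[0, -0.04, 0.03], [0, 0, 0], 0],
  [[0, -0.06, 0.03], [0, 0, 0], 0],
  [[0, -0.06, 0.03], [0, 0, 0], 0],
  [[0, -0.06, 0], [0, 0, 0], 0],
  [[0.04, -0.04, 0.03], [0, 0, 0], 0],
  [[0, 0, 0], [0, 0, 0], 0],
  [[0, 0, 0], [0, 0, 0], 0],
])

```text
t: 19.45
tcp_pos: [0.5423, -0.1604, 0.281]
ee_rot: [-0.005, -2.209, 2.223]
ft_force: [-1.1, -0.6, -0.7]
opening: 0.0007
```

```bash
python3 - <<'E'
from meas import *
s=get_state(); print(s["tcp_pos"],s["ft_force"])
b=capture("side"); a=capture("scene")
for c,f in(("scene","scene0"),("side","side0")):
    for n in("knob","vase","tube"): print(c,n,[(np.round(d["pixel"]).tolist(),round(d["confidence"],2)) for d in spot_in(n,c)[:2]])
# predicted projections of the case rear top edge at home: y=.1235-.09 
for c in("scene","side"): print(c,[proj(c,[x,.0335,.034]).round().tolist() for x in(.562,.606)])
cv2.imwrite("pics/c9.png",np.hstack([cv2.resize(a[150:300,215:440],(400,267),interpolation=2),cv2.resize(b[130:280,220:445],(400,267),interpolation=2)]))
E
```

```text
[ 0.54225829 -0.16039142  0.28100278] [-1.07134186 -0.57618922 -0.68799328]
scene knob [([326.0, 164.0], 0.82)]
scene vase [([233.0, 441.0], 0.91)]
scene tube [([195.0, 417.0], 0.77)]
side knob [([355.0, 488.0], 0.77)]
side vase [([160.0, 302.0], 0.55), ([178.0, 247.0], 0.32)]
side tube [([160.0, 303.0], 0.64)]
scene [[233.0, 319.0], [247.0, 325.0]]
side [[251.0, 314.0], [243.0, 334.0]]
```

View pics/c9.png

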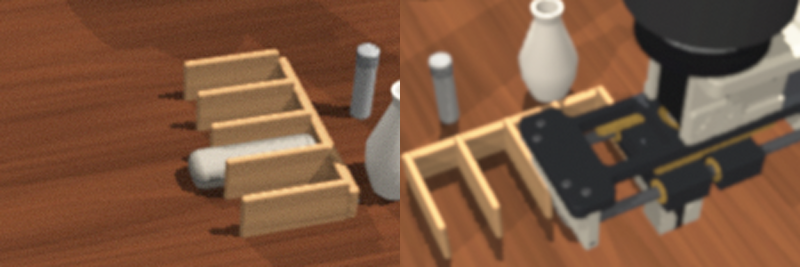

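The case lies in the gap between uprights 3 and 4. Its front end reaches the back rail and its rear (scene crop (192,168)) stands a little out, as predicted. The knob, vase and tube are within about 2 px of where they started.

```bash
python3 -c "
from station import sign_off; print(sign_off())"
```

```text
the job is handed in; nothing more can be done
None
```

The glasses case is in the third gap, home against the rack's back rail, and I've handed the job in at about 20 s of the 69 s allowed.

- **Touching:** With the gripper shut, I touched the top of upright 1, then 2, then 3. The contact forces were about 26, 17 and 14 N, and the tip read about 55 mm high each time.
- **Pushing:** I nudged the case from its side to bring it onto the gap line, which left it still turned about 6°. I then pushed it lengthwise with the closed fingertips, turning it straight on the way. It was never gripped or lifted. Side loads stayed near 1 N until it stopped, and pressing on to 10 N moved it no further.

**Last checks:**
- In the final scene picture the case lies between uprights 3 and 4, up to the rail. Its rear end stands out about where I predicted.
- The knob and vase showed within about 2 px of their starting places in both views, and the tube did in the scene view.
- In the side view the network gave the vase's spot as the tube. The tube's own spot came up only as a weak "vase" guess, but the tube is plainly standing there in the picture.
- The arm hid the case in that side view, so its final position rests on the scene picture and the force stop.

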